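Erect and lock the folding slide carrier

ROBOT

A 6-joint arm with a two-finger parallel gripper is mounted at the origin on the work surface. World frame = base frame: x ahead of the robot, y to its left, z up, the work surface at z = 0. Lengths are in m, angles in rad, forces in N, time in s.
With the tool pointing down it reaches from about 0.375 to 0.9 m from the base axis. Payload 3.1 kg.
Tool frame: the origin (TCP) lies on the centre line of the jaws, within the pads' length; the fingertips stand 19 mm ahead of it and the grasp point (between the pads) is the TCP; z points along the fingers, y is the line along which they close (so a half turn about z gives the same grasp; the last joint's range is limited). The gripper opens to 85 mm and grips with 20 to 120 N. Pads are 22 mm wide; open, the fingers measure 114 mm over their backs; the gripper's body (76 mm by 85 mm) begins 54 mm behind the grasp point. The pads swing forward as they close: fully open they stand 13 mm farther back than shut.
Start: joints at [1.075, 0.527, 1.433, -0, 1.181, -0.178], TCP at [0.195, 0.594, 0.25] pointing down, gripper open.
Joint ranges: [-3.08, 3.08], [-0.75, 2.2], [0.22, 2.44], [-1.43, 4.57], [0, 2.65], [-2.85, 2.85]. Speed limits (rad/s): [2.79, 2.79, 3.14, 3.14, 3.14, 3.14].

INTERFACE

Orientations are given as a unit quaternion [x, y, z, w].
In Python, from station import manip, cams, sign_off gives the robot as it stands.
- The arm moves only by the tool carry_out, never from a script. Its argument "targets" is a list that holds one entry, the list of rows, each a list of 7 numbers: the shift along the tool's x, y, z in cm, then the turn, a rotation vector about the tool's x, y, z in degrees, then the finger opening in cm, from 0 to 8.54. A call has 1 to 12 rows; each row is the pose to reach, as a shift and turn from the pose commanded when the call began, along the tool's axes at that moment; what a row does not reach only later rows make up. A row lasts 1/12 s, in which the tool goes at most 41.7 mm and 7.16 degrees, less where a joint would pass 70% of its speed; a pose out of reach is approached as far as the arm can. A call with a gripper value outside its range is refused whole. The fingers move at their own pace and stop on an object; "force" is the grip in N (left out, the last holds). Time passes only in rows, so rows that repeat a pose let the fingers close. It gives the time, the measured TCP pose, the force, the opening and the grip force at its end, in the units of the state.
- manip.sense(): the state, without advancing time (a new reading comes with each control period).
- cams.snapshot(name): name is "side" or "top"; returns the picture (400x640x3 uint8, red, green, blue); there is no depth.
- cams.camera_info(name): a dict with "K" (3x3 intrinsics, pixels), "k1" (the pictures are not rectified: a ray, as slopes to the right and down, at radius r is drawn at 1 + k1 r^2 times it, then the intrinsics apply), "T" (4x4, takes a point from camera to world coordinates). Camera axes: x right, y down, z forward; pixel columns grow to the right and rows downward; lengths in m; the calibration is good to about 2 mm. A picture is of the moment at which its call begins. camera_info takes no time and is no camera call.
- sign_off(): hands the job in; it is judged then, once.
The state is a dict: "t": time; "q": joint angles; "qd": joint speeds; "tau": joint torques, N m; "tcp_pos": TCP position; "tool_rot": TCP orientation; "force": force on the tool from outside, world axes, zero at the start; "ft_torque": the same for the moment, N m; "finger_gap": opening from 0.0 (shut) to 1.0 (fully open); "gripper_force": force on a finger pad.
Only numpy, scipy, OpenCV 4.12 (cv2) and the standard library are available. Lean on these libraries where they do the work, as an engineer would, in place of code of your own. Each camera call takes 0.05 s, during which the arm holds its last target. There are 200 camera calls.

TASK

Get the folding slide carrier on the lab bench ready for carrying: first raise both teal side walls fully upright, then the teal front wall, whose corner lips wrap around the side walls, and last slide the orange lock grip on the rear rail all the way to its stop, so that its steel tongue runs through the loop on the left wall. Do not touch the glass slides in the rack, and leave the slide box, the stain bottle and the dish where they are.

Things in the scene. Friction and masses are not known exactly. Their poses are not given: they have to be found in the camera images.
- carrier: Folding slide carrier, fixed. Grey floor plate 110 (x) by 160 (y) by 18 mm thick; origin at its underside's centre; x points from the open front (robot side) to the rear, y left, z up. Fixed white rear wall, top 93 mm above the bench, with an aluminium rail behind it (top at 93 mm, out to x = 79 mm). Three teal walls are hinged on the other edges.
- left_wall (a joint): Angle of the left (+y of the carrier) side wall: 96 mm long along the carrier's x, 5 mm thick, 75 mm from hinge to free edge. 0: lies out level; pi/2: upright, at its stop. Starts at 0.35 to 0.75, leaning outwards; the stiff hinge stays where it is left.
- right_wall (a joint): Angle of the right (-y of the carrier) side wall: 96 mm long along the carrier's x, 5 mm thick, 75 mm from hinge to free edge. 0: lies out level; pi/2: upright, at its stop. Starts at 0.35 to 0.75, leaning outwards; the stiff hinge stays where it is left.
- front_wall (a joint): Angle of the front (-x of the carrier, towards the robot) wall, 172 mm long along the carrier's y, with 18 mm lips at both ends that wrap outside the side walls; 5 mm thick, 75 mm from hinge to free edge. 0: lies out level; pi/2: upright, at its stop. Starts at 0.35 to 0.75, leaning outwards; the stiff hinge stays where it is left.
- lock (a joint): Travel of the orange lock grip along the carrier's +y (m): 0 at its free end, 0.060 at the end stop (locked). Starts at 0 to 0.012; takes about 1.5 N to slide and stays where it is left.
- left_edge (a point): Middle of the free edge of the left wall, on its outer face (the underside while it lies out).
- right_edge (a point): Middle of the free edge of the right wall, on its outer face.
- front_edge (a point): Middle of the free edge of the front wall, on its outer face.
- left_hinge (a point): Middle of the left wall's hinge line, 18 mm above the bench, 80 mm to +y of the carrier's centre.
- right_hinge (a point): Middle of the right wall's hinge line, 18 mm above the bench, 80 mm to -y of the carrier's centre.
- front_hinge (a point): Middle of the front wall's hinge line, 18 mm above the bench, 55 mm to -x of the carrier's centre.
- lock_grip (a point): Centre of the orange lock grip, a block 22 mm (carrier x) by 26 mm (carrier y) by 30 mm high that stands on the rear rail from 97 to 127 mm above the bench; this point is 112 mm above the bench. Its black foot is 34 mm along y, 94 to 98 mm high; a steel tongue leaves it to +y.
- slide_rack: Cream rack with eight upright glass slides, fixed in the middle of the carrier's floor: 70 mm (x) by 100 mm (y), its slides reach 56 mm above the bench. Origin at the centre of its underside. Not to be touched.
- slide_box: Open cream slide box, 85 x 75 x 32 mm high, origin at the centre of its underside. Bystander.
- stain_bottle: Amber bottle, 44 mm across, 95 mm high, origin at the centre of its underside. Bystander.
- dish: White shallow dish, 90 mm across, 16 mm high, origin at the centre of its underside. Bystander.

How it is judged:
By the outcome, as a careful person would: the job done as asked, in the order asked, and still so for the second after the job is handed in, with the robot touching nothing.
It also fails if it takes over 69 s, if anything falls off the work surface, if the arm or the gripper's body presses on something with over 40 N, if the wrist force passes 120 N, or if a joint passes its speed limit or range.

## Working session

There is one attempt and no reset: what is moved stays moved. The work goes in short steps, Python scripts to look and compute and a tool call to move; the robot and the scene stay as the last step left them, time stands still between calls to the robot, and variables do not carry over. Pictures are saved under pics/ and viewed, at most 10 in all, crops included, and the job is handed in when it is done.

Besides the shell and the picture viewer there is one more tool, called by a JSON object that holds its "name" and its "arguments". carry_out: Moves the arm, as the interface text tells. Its arguments: {"type":"object","properties":{"targets":{"type":"array"},"force":{"type":"number"}},"required":["targets"]}

```bash
mkdir -p pics; ls; python3 - <<'E'
from station import manip,cams
import cv2,numpy as np
np.set_printoptions(precision=4,suppress=True)
for n in("top","side"):
    im=cams.snapshot(n); cv2.imwrite(f"pics/{n}0.png",im[...,::-1]); i=cams.camera_info(n); print(n,i["K"],i["k1"],i["T"])
print(manip.sense())
E
```

```text
pics
top [[375.5079   0.     319.9525]
 [  0.     375.5079 193.6915]
 [  0.       0.       1.    ]] -0.004126940790274816 [[-0.0155 -0.9957  0.0916  0.3942]
 [-0.9999  0.0152 -0.0046  0.0132]
 [ 0.0032 -0.0917 -0.9958  1.1362]
 [ 0.      0.      0.      1.    ]]
side [[501.7056   0.     312.6388]
 [  0.     501.7056 196.1858]
 [  0.       0.       1.    ]] -0.0287868933644074 [[ 0.9338 -0.2149  0.2861  0.1046]
 [-0.3578 -0.5728  0.7375 -0.9639]
 [ 0.0054 -0.791  -0.6118  0.8858]
 [ 0.      0.      0.      1.    ]]
{'t': 0.1, 'q': array([ 1.0755,  0.5284,  1.4338, -0.    ,  1.1814, -0.1785]), 'qd': array([ 0.0002, -0.003 , -0.0019,  0.0015,  0.0006,  0.001 ]), 'tau': array([ -0.0001, -44.3304, -17.8586,  -0.0003,   0.0039,   0.    ]), 'tcp_pos': array([0.1944, 0.5934, 0.2494]), 'tool_rot': array([ 0.1577,  0.9875, -0.001 , -0.0003]), 'force': array([0.5566, 0.6628, 0.6079]), 'ft_torque': array([ 0.0138, -0.0152, -0.0253]), 'gripper_force': 0.0, 'finger_gap': 0.998718042264903}
```

View pics/top0.png

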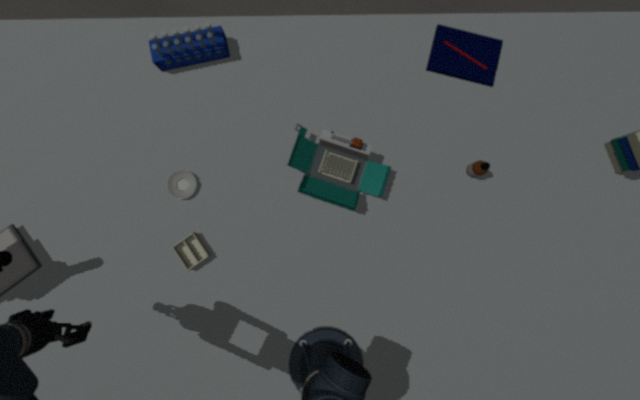

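View pics/side0.png

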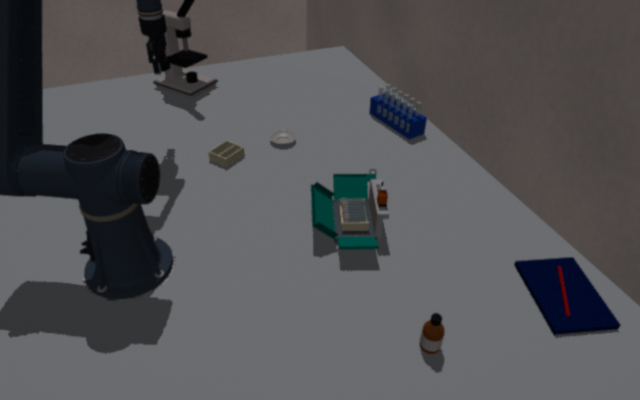

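The top view shows the carrier near (340,168), rear up and yawed slightly clockwise. The orange grip is at (357,143), the bottle at (480,168), and the dish at (183,185). Next I'll take an enlarged crop of both views.

```bash
python3 - <<'E'
import cv2,numpy as np
a=cv2.imread("pics/top0.png")[115:220,275:405]; b=cv2.imread("pics/side0.png")[160:260,300:400]
f=lambda x,s:cv2.resize(x,None,fx=s,fy=s,interpolation=cv2.INTER_CUBIC)
a=f(a,5.0)  # 650x525
cv2.imwrite("pics/topc.png",cv2.convertScaleAbs(a,alpha=1.6)); cv2.imwrite("pics/sidec.png",cv2.convertScaleAbs(f(b,6),alpha=1.6))
E
```

```text
(no output)
```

View pics/topc.png

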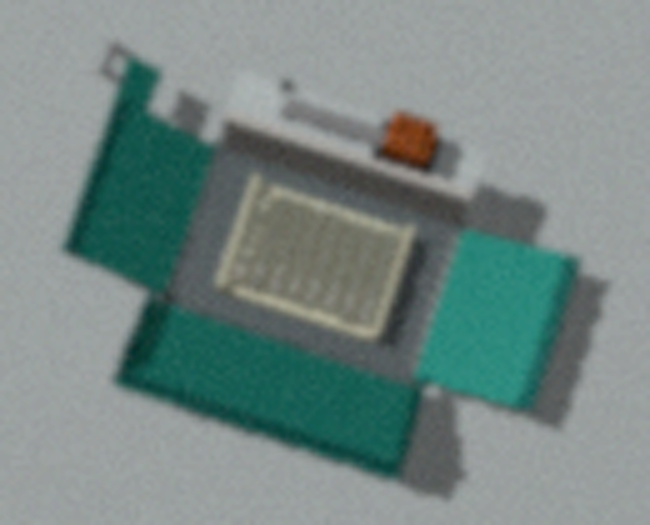

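View pics/sidec.png

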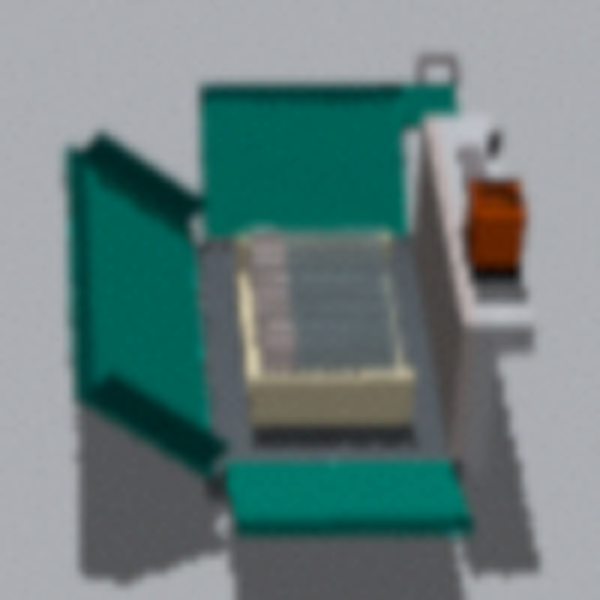

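The top crop shows floor corners at about (165,298) and (418,382) at the front, and (213,148) and (462,232) at the rear hinge ends. The grip top is at (411,139). In the side crop the left wall's edge is at (203,87)–(455,87), the right wall's at (238,530)–(470,528), and the front wall's at (72,150)–(85,398).

```bash
cat > h.py <<'E'
import numpy as np, cv2
from station import manip,cams
from scipy.spatial.transform import Rotation as R
np.set_printoptions(precision=4,suppress=True)
def ray(n,u,v):
    i=cams.camera_info(n);K=i["K"];T=np.array(i["T"])
    d=np.array([(u-K[0][2])/K[0][0],(v-K[1][2])/K[1][1]]);s=d.copy()
    for _ in range(5): s=d/(1+i["k1"]*(s@s))
    return T[:3,3],T[:3,:3]@np.r_[s,1]
def onz(n,u,v,z):
    o,d=ray(n,u,v); return o+d*(z-o[2])/d[2]
def tri(a,b):
    (o1,d1),(o2,d2)=ray("top",*a),ray("side",*b)
    s=np.linalg.lstsq(np.c_[d1,-d2],o2-o1,rcond=None)[0]
    p,q=o1+s[0]*d1,o2+s[1]*d2; return (p+q)/2,np.linalg.norm(p-q)
tc=lambda u,v:(275+(u+.5)/5-.5,115+(v+.5)/5-.5)
sc=lambda u,v:(300+(u+.5)/6-.5,160+(v+.5)/6-.5)
E
python3 - <<'E'
from h import *
P=lambda u,v,z:onz("top",*tc(u,v),z)
fl,fr,rl,rr=P(165,298,.018),P(418,382,.018),P(213,148,.018),P(462,232,.018)
print(fl,fr,rl,rr,np.linalg.norm(fl-fr),np.linalg.norm(rl-fl))
for a in((fl-fr),(rl-rr)): print("yaw y",np.degrees(np.arctan2(-a[0],a[1])))
for a in((rl-fl),(rr-fr)): print("yaw x",np.degrees(np.arctan2(a[1],a[0])))
top=cv2.cvtColor(cams.snapshot("top"),cv2.COLOR_RGB2HSV);side=cv2.cvtColor(cams.snapshot("side"),cv2.COLOR_RGB2HSV)
for n,h,(x,y,w,hh) in(("top",top,(335,130,35,25)),("side",side,(370,180,25,30))):
    m=cv2.inRange(h[y:y+hh,x:x+w],(0,150,50),(20,255,255)); c=cv2.minAreaRect(cv2.findNonZero(m)); print(n,c)
    g=np.array(c[0])+[x,y]
    if n=="top":print(onz("top",*g,.127)); gt=g
    else: print(onz(n,*g,.115))
for n,a,b in(("Lfront",(68,248),(203,87)),("Lrear",(128,62),(455,88)),("Rrear",(578,260),(470,528)),("Rfront",(530,408),(238,530)),("Fl",(118,382),(72,150)),("Fr",(400,475),(84,400))):
    print(n,*tri(tc(*a),sc(*b)))
E
```

```text
[0.5565 0.0443 0.018 ] [ 0.5034 -0.1065  0.018 ] [0.6477 0.0141 0.018 ] [ 0.5939 -0.1353  0.018 ] 0.15985600200462505 0.09607277069348427
yaw y -19.371533196287867
yaw y -19.776473222417845
yaw x -18.321487057315657
yaw x -17.66102809874655
top ((21.852941513061523, 12.588235855102539), (8.731282234191895, 7.033533096313477), 14.03624439239502)
[ 0.6258 -0.0944  0.127 ]
side ((12.0, 17.0), (12.0, 8.0), 90.0)
[ 0.627  -0.0991  0.115 ]
Lfront [0.5794 0.0985 0.0666] 0.00017857873619559275
Lrear [0.6918 0.0622 0.0616] 0.00455378735350452
Rrear [ 0.5711 -0.199   0.0482] 0.0004447010083742655
Rfront [ 0.4837 -0.1678  0.0489] 0.0010420944204562288
Fl [0.5017 0.0701 0.0692] 0.0014619720850481462
Fr [ 0.4462 -0.09    0.0658] 0.0011700345978197762
```

{"name": "carry_out", "arguments": {"targets": [[[-1,-0.5,0,0,0,0,0],[-3.5,-2,0.2,0,0,0,0],[-7,-4,0.5,0,0,0,0],[-10,-5.5,1,0,0,0,0],[-13,-7,1.5,0,0,0,0],[-16,-9,2,0,0,0,0],[-19,-10.5,2.5,0,0,0,0],[-22,-12,3,0,0,0,0],[-25,-14,3.5,0,0,0,0],[-27,-15,4,0,0,0,0],[-28,-15.5,4,0,0,0,0],[-28,-15.5,4,0,0,0,0]]], "force": 30}}

```text
t: 1.2
tcp_pos: [0.4143, 0.3575, 0.2102]
tool_rot: [0.16, 0.987, -0.0, 0.0]
force: [0.3, 0.2, 0.1]
finger_gap: -0.001
gripper_force: 0.0
```

```bash
cat >> h.py <<'E'
C=np.array([.5754,-.0459]);YAW=np.radians(-18.7)
def st():
    s=manip.sense();Rt=R.from_quat(s["tool_rot"]).as_matrix();c,k=np.cos(YAW),np.sin(YAW)
    d=s["tcp_pos"][:2]-C; L=np.array([[c,k],[-k,c]])
    print("t",s["t"],"carrier",L@d,"z",s["tcp_pos"][2],"F",L@s["force"][:2],s["force"][2],"gap",round(s["finger_gap"],2),"y-yaw",np.degrees(np.arctan2(-Rt[0,1],Rt[1,1])),"zax",Rt[:,2])
    return Rt
def to(x,y,z,Rt=None):  # shift in tool axes (cm) to a carrier point
    s=manip.sense();Rt=R.from_quat(s["tool_rot"]).as_matrix();c,k=np.cos(YAW),np.sin(YAW)
    p=np.r_[C+np.array([[c,-k],[k,c]])@[x,y],z]
    print("shift cm",100*Rt.T@(p-s["tcp_pos"]))
E
python3 -c "
from h import *
st();to(0,.175,.15)"
```

```text
t 1.2 carrier [-0.2819  0.3304] z 0.21023447766719325 F [0.2267 0.2775] 0.109787842813234 gap -0.0 y-yaw -18.37116741939743 zax [ 0.0003 -0.0004 -1.    ]
shift cm [-28.0995 -15.7026   6.0379]
```

{"name": "carry_out", "arguments": {"targets": [[[-1.5,-1,0,0,0,0,0],[-4.5,-2.5,0.5,0,0,0,0],[-8,-4.5,1,0,0,0,0],[-11.5,-6.5,2,0,0,0,0],[-15,-8.5,3,0,0,0,0],[-18.5,-10.5,4,0,0,0,0],[-22,-12.5,5,0,0,0,0],[-25,-14,6,0,0,0,0],[-27.5,-15.5,7,0,0,0,0],[-28,-15.6,10,0,0,0,0],[-28,-15.6,13,0,0,0,0],[-28,-15.6,14,0,0,0,0]]]}}

```text
t: 2.2
tcp_pos: [0.6275, 0.1246, 0.0667]
tool_rot: [0.158, 0.987, -0.0, -0.003]
force: [-1.3, -0.2, -0.1]
finger_gap: -0.005
gripper_force: 0.0
```

```bash
python3 - <<'E'
from h import *
st();to(0,.175,.04)
f=lambda n,y,x:cv2.convertScaleAbs(cv2.resize(cams.snapshot(n)[y:y+110,x:x+130,::-1],None,fx=3,fy=3,interpolation=cv2.INTER_CUBIC),alpha=1.6)
cv2.imwrite("pics/b.png",np.hstack([f("top",115,265),f("side",150,295)]))
E
```

```text
t 2.2 carrier [-0.0053  0.1782] z 0.06665980237926082 F [-1.2177 -0.5741] -0.0910838307605707 gap -0.0 y-yaw -18.15222382878045 zax [-0.0067  0.0004 -1.    ]
shift cm [-0.5484 -0.3192  2.6631]
```

View pics/b.png

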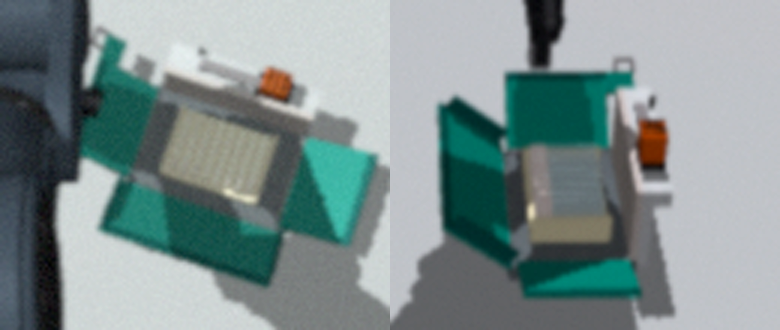

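The view shows the finger behind the left wall's outer side, clear of it, so I'll descend and then push inwards and upwards.

{"name": "carry_out", "arguments": {"targets": [[[-0.5,0,1,0,0,0,0],[-0.5,0,2,0,0,0,0],[-0.5,-1,2.2,0,0,0,0],[-0.5,-2,2.2,0,0,0,0],[-0.5,-2.8,1.6,0,0,0,0],[-0.5,-3.5,0.9,0,0,0,0],[-0.5,-4.2,0.2,0,0,0,0],[-0.5,-5,-0.4,0,0,0,0],[-0.5,-5.8,-0.9,0,0,0,0],[-0.5,-6.6,-1.3,0,0,0,0],[-0.5,-7.3,-1.6,0,0,0,0],[-0.5,-7.6,-1.8,0,0,0,0]]]}}

```text
t: 3.3
tcp_pos: [0.6107, 0.0487, 0.0888]
tool_rot: [0.158, 0.987, -0.0, 0.0]
force: [0.3, 0.4, -0.6]
finger_gap: -0.001
gripper_force: 0.4
```

```bash
python3 -c "
from h import *
st();to(0,.0935,.085)"
```

```text
t 3.3 carrier [0.0031 0.1009] z 0.08876784932723945 F [0.1686 0.4612] -0.5962253713350469 gap -0.0 y-yaw -18.215991960145775 zax [ 0.     -0.0003 -1.    ]
shift cm [ 0.3163 -0.7415  0.3769]
```

{"name": "carry_out", "arguments": {"targets": [[[0,-0.2,0,0,0,0,0],[0,-0.4,0,0,0,0,0],[0,-0.5,0,0,0,0,0],[0,-0.6,0,0,0,0,0],[0,-0.7,0,0,0,0,0],[0,-0.7,0,0,0,0,0]]]}}

```text
t: 3.8
tcp_pos: [0.6091, 0.0442, 0.0882]
tool_rot: [0.158, 0.987, 0.001, 0.0]
force: [1.2, 3.7, -0.6]
finger_gap: -0.003
gripper_force: 2.0
```

```bash
python3 - <<'E'
from h import *
st()
f=lambda n,y,x:cv2.convertScaleAbs(cv2.resize(cams.snapshot(n)[y:y+110,x:x+130,::-1],None,fx=3,fy=3,interpolation=cv2.INTER_CUBIC),alpha=1.6)
cv2.imwrite("pics/c.png",np.hstack([f("top",115,265),f("side",150,295)]))
E
```

```text
t 3.8 carrier [0.0031 0.0962] z 0.08819072302520578 F [-0.0244  3.9398] -0.6168724140517243 gap -0.0 y-yaw -18.165464807760234 zax [ 0.0007  0.0011 -1.    ]
```

View pics/c.png

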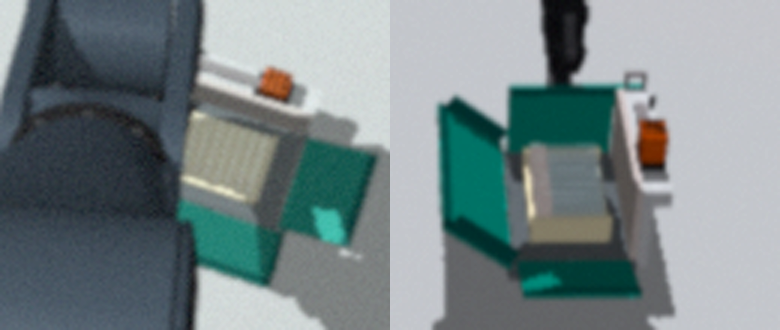

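The left wall is nearly upright (edge at about (570,87) in the side half) with 3.9 N of contact. I'll press a few mm more to find the stop.

{"name": "carry_out", "arguments": {"targets": [[[0,-0.1,0,0,0,0,0],[0,-0.2,0,0,0,0,0],[0,-0.3,0,0,0,0,0],[0,-0.4,0,0,0,0,0],[0,-0.5,0,0,0,0,0],[0,-0.5,0,0,0,0,0]]]}}

```text
t: 4.4
tcp_pos: [0.609, 0.0436, 0.0883]
tool_rot: [0.159, 0.987, 0.004, 0.002]
force: [6.2, 17.6, -2.6]
finger_gap: -0.002
gripper_force: 9.4
```

```bash
python3 -c "
from h import *
st()"
```

```text
t 4.4 carrier [0.0031 0.0956] z 0.08834051227289455 F [ 0.1985 18.6234] -2.6231352261406284 gap -0.0 y-yaw -18.310304968350827 zax [ 0.0047  0.0075 -1.    ]
```

{"name": "carry_out", "arguments": {"targets": [[[0,0.8,0,0,0,0,0],[0,2.5,-1.5,0,0,0,0],[0,3,-5,0,0,0,0],[0,3,-8.5,0,0,0,0],[0,2,-11,0,0,0,0],[0,-1,-12,0,0,0,0],[0,-4.5,-12,0,0,0,0],[0,-8,-12,0,0,0,0],[0,-11.5,-12,0,0,0,0],[0,-15,-12,0,0,0,0],[0,-18,-12,0,0,0,0],[0,-21,-12,0,0,0,0]]]}}

```text
t: 5.4
tcp_pos: [0.5402, -0.1628, 0.2082]
tool_rot: [0.158, 0.987, -0.001, -0.001]
force: [0.8, -0.7, -0.2]
finger_gap: 0.002
gripper_force: 0.0
```

```bash
python3 -c "
from h import *
st();to(0,-.178,.04)"
```

```text
t 5.4 carrier [ 0.0041 -0.122 ] z 0.2081651688586561 F [ 0.9691 -0.4533] -0.21154231891181394 gap 0.0 y-yaw -18.1404880397363 zax [-0.0022 -0.0009 -1.    ]
shift cm [ 0.4365 -5.5709 16.8259]
```

{"name": "carry_out", "arguments": {"targets": [[[0.2,-3,1,0,0,0,0],[0.4,-5.5,3,0,0,0,0],[0.4,-6.2,6.5,0,0,0,0],[0.4,-6.2,10,0,0,0,0],[0.4,-6.2,13.5,0,0,0,0],[0.4,-6.2,16,0,0,0,0],[0.4,-6.2,16.9,0,0,0,0],[0.4,-6.2,16.9,0,0,0,0]]]}}

```text
t: 6.07
tcp_pos: [0.5168, -0.2178, 0.037]
tool_rot: [0.158, 0.988, 0.001, -0.003]
force: [-0.0, -0.1, 1.3]
finger_gap: 0.0
gripper_force: 0.0
```

```bash
python3 -c "
from h import *
st()"
```

```text
t 6.0667 carrier [-0.0004 -0.1816] z 0.0369626672525172 F [ 0.0057 -0.0614] 1.3399611383482848 gap 0.0 y-yaw -18.131252645872898 zax [-0.0054  0.0028 -1.    ]
```

{"name": "carry_out", "arguments": {"targets": [[[0,1,0,0,0,0,0],[0,1.9,0,0,0,0,0],[0,2.4,-0.6,0,0,0,0],[0,2.9,-1.3,0,0,0,0],[0,3.5,-2,0,0,0,0],[0,4.1,-2.6,0,0,0,0],[0,4.8,-3.2,0,0,0,0],[0,5.5,-3.8,0,0,0,0],[0,6.2,-4.2,0,0,0,0],[0,6.9,-4.6,0,0,0,0],[0,7.6,-4.9,0,0,0,0],[0,8,-5,0,0,0,0]]]}}

```text
t: 7.07
tcp_pos: [0.5439, -0.1411, 0.0897]
tool_rot: [0.157, 0.988, 0.0, 0.0]
force: [0.7, -1.0, -0.6]
finger_gap: -0.004
gripper_force: 0.5
```

{"name": "carry_out", "arguments": {"targets": [[[0,0.3,0,0,0,0,0],[0,0.5,0,0,0,0,0],[0,0.7,0,0,0,0,0],[0,0.8,0,0,0,0,0],[0,0.9,0,0,0,0,0],[0,0.9,0,0,0,0,0]]]}}

```text
t: 7.57
tcp_pos: [0.5462, -0.1338, 0.089]
tool_rot: [0.158, 0.987, 0.0, -0.0]
force: [-1.3, 0.2, 0.5]
finger_gap: 0.006
gripper_force: 0.1
```

```bash
python3 - <<'E'
from h import *
st()
f=lambda n,y,x:cv2.convertScaleAbs(cv2.resize(cams.snapshot(n)[y:y+110,x:x+130,::-1],None,fx=3,fy=3,interpolation=cv2.INTER_CUBIC),alpha=1.6)
cv2.imwrite("pics/d.png",np.hstack([f("top",115,265),f("side",150,295)]))
E
```

```text
t 7.5667 carrier [ 0.0005 -0.0926] z 0.08902125896600241 F [-1.276  -0.2652] 0.5080759481472502 gap 0.01 y-yaw -18.167964249967245 zax [-0.0007  0.0005 -1.    ]
```

View pics/d.png

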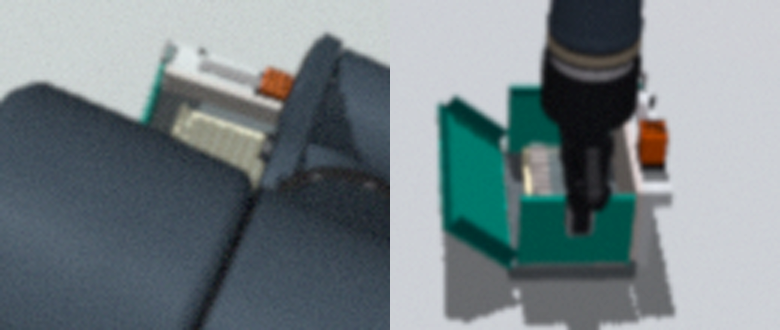

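The right wall looks almost upright, with its edge at about (575,197) in the side half, but there's no stop force yet. I'll keep pushing.

{"name": "carry_out", "arguments": {"targets": [[[0,0.1,0,0,0,0,0],[0,0.2,0,0,0,0,0],[0,0.3,0,0,0,0,0],[0,0.4,0,0,0,0,0],[0,0.4,0,0,0,0,0]]]}}

```text
t: 8.08
tcp_pos: [0.5469, -0.1321, 0.0892]
tool_rot: [0.157, 0.988, -0.002, -0.001]
force: [-3.9, -8.1, -1.5]
finger_gap: -0.001
gripper_force: 4.5
```

```bash
python3 -c "
from h import *
st()"
```

```text
t 8.0833 carrier [ 0.0006 -0.0907] z 0.08917706122175414 F [-1.1337 -8.9126] -1.5107295298837198 gap -0.0 y-yaw -18.055242731469786 zax [-0.0018 -0.0031 -1.    ]
```

{"name": "carry_out", "arguments": {"targets": [[[0,0.1,0,0,0,0,0],[0,0.2,0,0,0,0,0],[0,0.3,0,0,0,0,0],[0,0.3,0,0,0,0,0]]]}}

```text
t: 8.42
tcp_pos: [0.5471, -0.1316, 0.0892]
tool_rot: [0.156, 0.988, -0.004, -0.001]
force: [-7.0, -16.0, -1.5]
finger_gap: 0.002
gripper_force: 9.0
```

```bash
python3 -c "
from h import *
st()"
```

```text
t 8.4167 carrier [ 0.0007 -0.0903] z 0.08918811360987551 F [ -1.5085 -17.3754] -1.4891039279965952 gap 0.0 y-yaw -17.96464434924548 zax [-0.0033 -0.0067 -1.    ]
```

{"name": "carry_out", "arguments": {"targets": [[[0,-0.8,0,0,0,0,0],[0,-2.5,-1.5,0,0,0,0],[0,-3,-5,0,0,0,0],[1,-3,-8.5,0,0,0,0],[4,-2,-11,0,0,0,0],[7,0,-12,0,0,0,0],[10,2.5,-12,0,0,0,0],[12.5,5,-12,0,0,0,0],[14.5,7,-12,0,0,0,0],[15,8.5,-12,0,0,0,0],[15,9,-12,0,0,0,0],[15,9,-12,0,0,0,0]]]}}

```text
t: 9.42
tcp_pos: [0.4347, 0.0059, 0.2097]
tool_rot: [0.157, 0.988, 0.0, 0.001]
force: [0.4, -0.5, -0.6]
finger_gap: -0.003
gripper_force: 0.0
```

```bash
sed -i 's/^C=np.array.*;YAW/C=np.array([.5763,-.0434]);YAW/' h.py; python3 -c "
from h import *
st();to(-.15,0,.04)"
```

```text
t 9.4167 carrier [-0.1499  0.0013] z 0.20968900510369923 F [ 0.4944 -0.3675] -0.6363916826264787 gap -0.0 y-yaw -18.021878618691787 zax [ 0.0017 -0.     -1.    ]
shift cm [ 0.0383 -0.139  16.9688]
```

{"name": "carry_out", "arguments": {"targets": [[[0,-0.1,3,0,0,0,0],[0,-0.1,6.5,0,0,0,0],[0,-0.1,10,0,0,0,0],[0,-0.1,13.5,0,0,0,0],[0,-0.1,15.5,0,0,0,0],[0,-0.1,16.2,0,0,0,0],[0,-0.1,16.2,0,0,0,0]]]}}

```text
t: 10.0
tcp_pos: [0.4339, 0.0032, 0.0455]
tool_rot: [0.158, 0.987, 0.0, -0.001]
force: [-0.8, -0.5, 0.4]
finger_gap: -0.005
gripper_force: 0.0
```

```bash
python3 -c "
from h import *
st()"
```

```text
t 10.0 carrier [-0.1498 -0.0015] z 0.04554875098046827 F [-0.627  -0.7663] 0.4015968188434454 gap -0.0 y-yaw -18.228840165409892 zax [-0.0028  0.0007 -1.    ]
```

{"name": "carry_out", "arguments": {"targets": [[[-1,0,0,0,0,0,0],[-2,0,0,0,0,0,0],[-2.5,0,-0.3,0,0,0,0],[-3,0,-0.9,0,0,0,0],[-3.5,0,-1.5,0,0,0,0],[-4.1,0,-2.1,0,0,0,0],[-4.7,0,-2.7,0,0,0,0],[-5.3,0,-3.2,0,0,0,0],[-5.9,0,-3.6,0,0,0,0],[-6.5,0,-3.9,0,0,0,0],[-7.1,0,-4.2,0,0,0,0],[-7.5,0,-4.3,0,0,0,0]]]}}

```text
t: 11.0
tcp_pos: [0.5062, -0.0197, 0.0909]
tool_rot: [0.158, 0.987, -0.0, 0.001]
force: [-0.4, -0.2, 0.5]
finger_gap: 0.0
gripper_force: 0.4
```

{"name": "carry_out", "arguments": {"targets": [[[-0.2,0,0,0,0,0,0],[-0.4,0,0,0,0,0,0],[-0.6,0,0,0,0,0,0],[-0.8,0,0,0,0,0,0],[-0.8,0,0,0,0,0,0]]]}}

```text
t: 11.42
tcp_pos: [0.513, -0.022, 0.0901]
tool_rot: [0.158, 0.987, -0.0, 0.0]
force: [0.1, 0.2, 0.6]
finger_gap: -0.001
gripper_force: 0.1
```

```bash
python3 - <<'E'
from h import *
st()
f=lambda n,y,x:cv2.convertScaleAbs(cv2.resize(cams.snapshot(n)[y:y+110,x:x+130,::-1],None,fx=3,fy=3,interpolation=cv2.INTER_CUBIC),alpha=1.6)
cv2.imwrite("pics/e.png",np.hstack([f("top",115,265),f("side",150,295)]))
E
```

```text
t 11.4167 carrier [-0.0668  0.    ] z 0.09011711493208487 F [0.0593 0.2053] 0.6064501159350427 gap -0.0 y-yaw -18.151628184438074 zax [ 0.0002 -0.0001 -1.    ]
```

View pics/e.png

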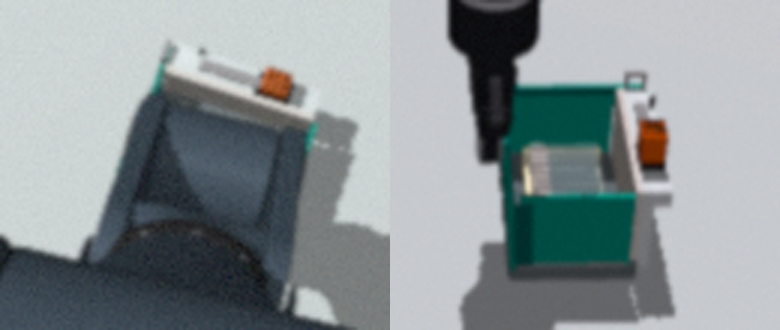

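The front wall is nearly upright with its lip over the right wall (at about (520,230) in the side half). I'll press on to the stop.

{"name": "carry_out", "arguments": {"targets": [[[-0.1,0,0,0,0,0,0],[-0.2,0,0,0,0,0,0],[-0.3,0,0,0,0,0,0],[-0.4,0,0,0,0,0,0],[-0.5,0,0,0,0,0,0],[-0.5,0,0,0,0,0,0]]]}}

```text
t: 12.02
tcp_pos: [0.516, -0.023, 0.0902]
tool_rot: [0.158, 0.987, 0.0, -0.002]
force: [-4.2, 0.5, 2.1]
finger_gap: -0.001
gripper_force: 2.1
```

```bash
python3 -c "
from h import *
st()"
```

```text
t 12.0167 carrier [-0.0637  0.    ] z 0.0901775599739498 F [-4.0884 -0.9054] 2.0935834694498663 gap -0.0 y-yaw -18.148820128822955 zax [-0.0034  0.0009 -1.    ]
```

{"name": "carry_out", "arguments": {"targets": [[[-0.1,0,0,0,0,0,0],[-0.2,0,0,0,0,0,0],[-0.3,0,0,0,0,0,0],[-0.4,0,0,0,0,0,0],[-0.4,0,0,0,0,0,0]]]}}

```text
t: 12.43
tcp_pos: [0.5161, -0.0231, 0.0899]
tool_rot: [0.158, 0.987, 0.001, -0.006]
force: [-9.5, 2.3, 7.6]
finger_gap: 0.001
gripper_force: 5.1
```

```bash
python3 -c "
from h import *
st()"
```

```text
t 12.4333 carrier [-0.0635 -0.    ] z 0.08992524105094875 F [-9.7588 -0.847 ] 7.588893246738543 gap 0.0 y-yaw -18.135757654407293 zax [-0.0112  0.003  -0.9999]
```

{"name": "carry_out", "arguments": {"targets": [[[1,0,0,0,0,0,0],[2.5,0,-0.5,0,0,0,0],[3.5,-1,-4,0,0,0,0],[3.5,-3,-7.5,0,0,0,0],[3,-5,-11,0,0,0,0],[1,-7,-13,0,0,0,0],[-2,-9,-14,0,0,0,0],[-5.5,-9.5,-14,0,0,0,0],[-9,-9.5,-14,0,0,0,0],[-11.5,-9.5,-14,0,0,0,0],[-12.5,-9.5,-14,0,0,0,0],[-12.5,-9.5,-14,0,0,0,0]]]}}

```text
t: 13.43
tcp_pos: [0.6139, -0.1557, 0.2304]
tool_rot: [0.158, 0.987, -0.001, 0.003]
force: [0.1, 0.6, 0.4]
finger_gap: -0.004
gripper_force: 0.0
```

```bash
python3 - <<'E'
from h import *
st();to(.067,-.088,.123)
f=lambda n,y,x:cv2.convertScaleAbs(cv2.resize(cams.snapshot(n)[y:y+110,x:x+130,::-1],None,fx=3,fy=3,interpolation=cv2.INTER_CUBIC),alpha=1.6)
cv2.imwrite("pics/f.png",np.hstack([f("top",115,265),f("side",150,295)]))
E
```

```text
t 13.4333 carrier [ 0.0716 -0.0943] z 0.2304205759682149 F [-0.0906  0.6351] 0.41597611737411966 gap -0.0 y-yaw -18.177621864445378 zax [ 0.0056 -0.0025 -1.    ]
shift cm [ 0.5215  0.6381 10.7387]
```

View pics/f.png

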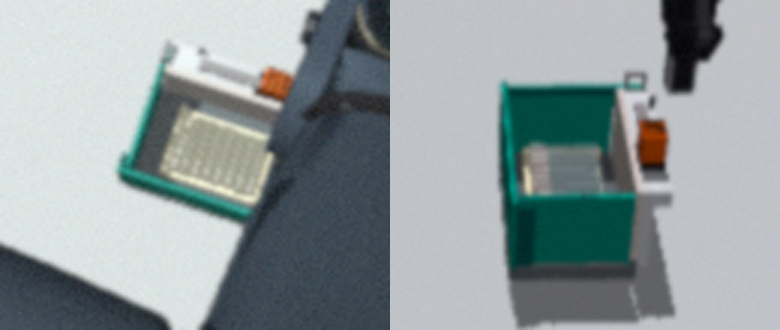

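All three walls stand upright with the lips wrapped. The grip is still free at the right end of the rail ((275,83) in the top half), so I'll descend beside it.

{"name": "carry_out", "arguments": {"targets": [[[0.3,0.3,2.5,0,0,0,0],[0.3,0.3,5.5,0,0,0,0],[0.3,0.3,8,0,0,0,0],[0.3,0.3,9.8,0,0,0,0],[0.3,0.3,10.6,0,0,0,0],[0.3,0.3,10.6,0,0,0,0]]]}}

```text
t: 14.03
tcp_pos: [0.6064, -0.1491, 0.1225]
tool_rot: [0.158, 0.987, 0.001, -0.002]
force: [0.8, -0.2, 0.6]
finger_gap: 0.003
gripper_force: 0.0
```

```bash
python3 -c "
from h import *
st()"
```

```text
t 14.0333 carrier [ 0.0623 -0.0904] z 0.12247550005641043 F [0.8726 0.0653] 0.5920717495325427 gap 0.0 y-yaw -18.14361211953391 zax [-0.0044  0.0019 -1.    ]
```

{"name": "carry_out", "arguments": {"targets": [[[-0.3,1,0,0,0,0,0],[-0.3,2,0,0,0,0,0],[-0.3,2.7,0,0,0,0,0],[-0.3,3.3,0,0,0,0,0],[-0.3,3.9,0,0,0,0,0],[-0.3,4.5,0,0,0,0,0],[-0.3,5.1,0,0,0,0,0],[-0.3,5.7,0,0,0,0,0],[-0.3,6.3,0,0,0,0,0],[-0.3,6.9,0,0,0,0,0],[-0.3,7.4,0,0,0,0,0],[-0.3,7.8,0,0,0,0,0]]]}}

```text
t: 15.03
tcp_pos: [0.6358, -0.0763, 0.1242]
tool_rot: [0.158, 0.987, 0.0, -0.0]
force: [0.8, -2.5, 1.2]
finger_gap: -0.002
gripper_force: 0.8
```

```bash
python3 -c "
from h import *
st()"
```

```text
t 15.0333 carrier [ 0.067  -0.0121] z 0.12419330118072748 F [ 1.5859 -2.0617] 1.1865316878723164 gap -0.0 y-yaw -18.141292722226765 zax [-0.  0. -1.]
```

{"name": "carry_out", "arguments": {"targets": [[[0,0.3,0,0,0,0,0],[0,0.6,0,0,0,0,0],[0,0.9,0,0,0,0,0],[0,1.2,0,0,0,0,0],[0,1.4,0,0,0,0,0],[0,1.4,0,0,0,0,0]]]}}

```text
t: 15.53
tcp_pos: [0.6399, -0.063, 0.1242]
tool_rot: [0.158, 0.987, 0.0, -0.0]
force: [0.7, 0.3, 0.6]
finger_gap: -0.001
gripper_force: 0.1
```

```bash
python3 -c "
from h import *
st()"
```

```text
t 15.5333 carrier [0.0665 0.0018] z 0.12418184828222076 F [0.5784 0.5281] 0.6448264804632178 gap -0.0 y-yaw -18.137584173346617 zax [-0.0005  0.0005 -1.    ]
```

{"name": "carry_out", "arguments": {"targets": [[[0,0.2,0,0,0,0,0],[0,0.4,0,0,0,0,0],[0,0.6,0,0,0,0,0],[0,0.7,0,0,0,0,0],[0,0.7,0,0,0,0,0]]]}}

```text
t: 15.95
tcp_pos: [0.6403, -0.0621, 0.1244]
tool_rot: [0.157, 0.988, -0.005, -0.002]
force: [-5.5, -15.4, 2.5]
finger_gap: -0.006
gripper_force: 8.2
```

```bash
python3 -c "
from h import *
st()"
```

```text
t 15.95 carrier [0.0666 0.0028] z 0.12438482012379029 F [ -0.2837 -16.4044] 2.467796753614833 gap -0.01 y-yaw -18.043282943042417 zax [-0.0048 -0.0084 -1.    ]
```

The stop is reached at 16 N, so I'll retreat and check.

{"name": "carry_out", "arguments": {"targets": [[[0,-0.8,0,0,0,0,0],[0,-2,-0.5,0,0,0,0],[0,-3,-4,0,0,0,0],[0,-4,-8,0,0,0,0],[0,-7,-11,0,0,0,0],[0,-10,-12,0,0,0,0],[0,-13,-12,0,0,0,0],[1,-16,-12,0,0,0,0],[3,-19,-12,0,0,0,0],[5,-22,-12,0,0,0,0],[6,-23,-12,0,0,0,0],[6,-23,-12,0,0,0,0]]]}}

```text
t: 16.95
tcp_pos: [0.5107, -0.2579, 0.2445]
tool_rot: [0.16, 0.987, 0.001, -0.001]
force: [0.2, -1.7, -0.1]
finger_gap: -0.0
gripper_force: 0.0
```

```bash
python3 - <<'E'
from h import *
st()
f=lambda n,y,x:cv2.convertScaleAbs(cv2.resize(cams.snapshot(n)[y:y+110,x:x+130,::-1],None,fx=3,fy=3,interpolation=cv2.INTER_CUBIC),alpha=1.6)
cv2.imwrite("pics/g.png",np.hstack([f("top",115,265),f("side",150,295)]))
E
```

```text
t 16.95 carrier [ 0.0066 -0.2242] z 0.24449811642876917 F [ 0.7191 -1.509 ] -0.09821314276785088 gap -0.0 y-yaw -18.387813913040034 zax [-0.0016  0.0015 -1.    ]
```

View pics/g.png

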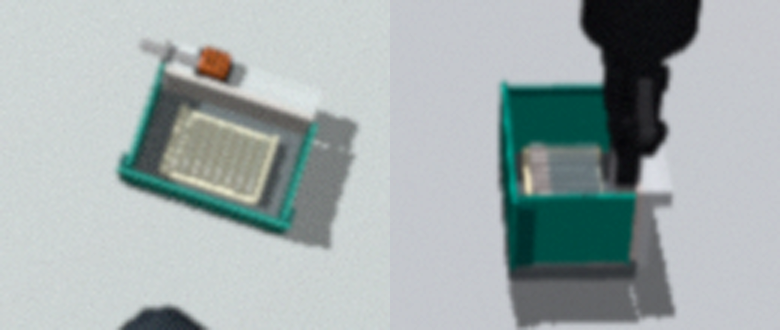

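The walls are upright, the grip is at the left end of the rail ((213,63) in the top half), and the tongue runs past the loop out to (145,46). The arm is clear, so I'm handing in.

```bash
python3 -c "
from station import sign_off
print(sign_off())"
```

```text
the job is handed in; nothing more can be done
None
```

I handed the job in at about 17 s of the 69 s allowed: both side walls and then the front wall were pushed upright to their stops, and last the lock grip was slid to its end stop. The last top picture shows the tongue extending past the loop on the left wall. The arm was clear of everything, and I have no judging result.

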